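# Set out the tool holders for the next milling job

## Robot

A 6-joint arm with a two-finger parallel gripper is mounted at the origin on the work surface. World frame = base frame: x ahead of the robot, y to its left, z up, the work surface at z = 0. Lengths are in m, angles in rad, forces in N, time in s.
With the tool pointing down it reaches from about 0.35 to 0.975 m from the base axis. Payload 4.9 kg.
Tool frame: the origin (TCP) lies at the very end of the fingers, on their centre line; the grasp point (between the pads) lies behind it (manip.grip_depth is the z of the grasp point in the tool frame, in m); z points along the fingers, y is the direction in which the jaws open and shut (so a half turn about z gives the same grasp; the last joint's range is limited). The gripper opens to 85 mm and grips with 20 to 120 N. Pads are 22 mm wide; open, the fingers measure 114 mm over their backs; the gripper's body (76 mm by 85 mm) begins 54 mm behind the grasp point. The pads swing forward as they close: fully open they stand 13 mm farther back than shut.
Start: joints at [-1.403, 0.053, 1.613, -0, 1.476, -0.119], TCP at [0.177, -0.599, 0.231] pointing down, gripper open.
Joint ranges: [-3.01, 3.01], [-1.01, 2.22], [0.06, 2.58], [-1.02, 4.17], [0.09, 2.62], [-3.14, 3.14]. Speed limits (rad/s): [2.57, 2.57, 3.14, 3.14, 3.14, 3.14].

## Interface

Orientations are given as a unit quaternion [w, x, y, z].
In Python, from plant import state, optics, manip, silhouettes, place_of gives the robot as it stands. The module is installed in compiled form; this text tells all that it offers.
- The arm moves only by the tool jog_arm, never from a script. Its argument "increments" is a list of rows, each an object with "slide": the shift along the tool's x, y, z in mm, a list of three; "rotation": the turn, a rotation vector about the tool's x, y, z in degrees, a list of three. A call has 1 to 20 rows; each row shifts and turns the commanded pose from where the row before left it, along the tool's axes as they then stand; what a row does not reach is not made up. A row lasts 1/12 s, in which the tool goes at most 41.7 mm and 7.16 degrees, less where a joint would pass 70% of its speed; a pose out of reach is approached as far as the arm can. A call with a gripper value outside its range is refused whole. "fingers" is the opening, from 0 (shut) to 1 (fully open), set as the call begins (left out, the last holds). The fingers move at their own pace and stop on an object; the grip force is fixed at half the most. Time passes only in rows, so rows that do not move let the fingers close. It gives the time, the measured TCP pose, the force and the opening at its end, in the units of the state.
- state(): the state, without advancing time (a new reading comes with each control period).
- optics.grab_frame(name): name is "scene" or "side" or "wrist"; returns a dict with "frame" (400x640x3 uint8, blue, green, red), "camera_matrix" (3x3 intrinsics, pixels), "R" (3x3) and "t" (3): a world point X has camera coordinates R X + t. Camera axes: x right, y down, z forward; pixel columns grow to the right and rows downward; lengths in m; the calibration is good to about 2 mm. A picture is of the moment at which its call begins. There is no depth.
- manip.job_done(): hands the job in, once; it reports no verdict.
Trained networks look in the newest picture that a camera, given by its name, has taken for a name from the list of things; names that differ only in an ending like _2 or _b are one class to them, and where a whole thing is asked for, a point or a joint stands for the part that bears it (a point fixed in the world has none). Each returns a list of dicts, best first, with "score" (0 to 1); they miss things now and then, are a little off and sometimes report something else, mostly with a low value. They report only what shows in the picture. A call takes as long as a camera call. They do not tell look-alikes from the thing itself.
- silhouettes(thing, camera): "mask" (400x640 bool, what is visible of it) and "bbox" ([left, top, right, bottom] in pixels, round what is visible of it).
- place_of(thing, camera): "uv" ([column, row] in pixels: a listed point, or the origin of a listed thing).
The state is a dict: "time": time; "joint_pos": joint angles; "joint_vel": joint speeds; "joint_efforts": joint torques, N m; "tool_pos": TCP position; "tool_rot": TCP orientation; "contact_force": force on the tool from outside, world axes, zero at the start; "ft_torque": the same for the moment, N m; "gripper_width": opening from 0.0 (shut) to 1.0 (fully open).
Only numpy, scipy, OpenCV 4.12 (cv2) and the standard library are available. Lean on these libraries where they do the work, as an engineer would, in place of code of your own. Each camera call takes 0.05 s, during which the arm holds its last target.

## Task

Transfer the four tool holders with coloured rings from the storage rack to the setup rack, so that each stands upright and fully seated, flange on the pocket, in the pocket of its own ring's colour. Lower them into place, do not drop them or tip them over, and leave the plain holder and the taper wiper standing in their pockets.

Things in the scene. Friction and masses are not known exactly. Their poses are not given: they have to be found in the camera images.
- holder_red: tool holder, red ring, in the storage rack; loose, 0.42 kg, round. Origin: centre of flange underside (rests on the pocket top); z up; y along the row, x across. Above origin: flange 46 mm dia to 17 mm, ring 46 mm to 25, body 28 mm to 39, dark collet nut 30 mm from 39 to 63 (grip here, across the row), brass 8 mm drill to 84. Below: taper 31 mm dia narrowing to 17 at -48, stud 11 mm to -66
- holder_blue: tool holder, blue ring, in the storage rack; loose, 0.42 kg, round. Origin: centre of flange underside (rests on the pocket top); z up; y along the row, x across. Above origin: flange 46 mm dia to 17 mm, ring 46 mm to 25, body 28 mm to 39, dark collet nut 30 mm from 39 to 63 (grip here, across the row), 12 mm end mill to 84. Below: taper 31 mm dia narrowing to 17 at -48, stud 11 mm to -66
- holder_yellow: tool holder, yellow ring, in the storage rack; loose, 0.42 kg, round. Origin: centre of flange underside (rests on the pocket top); z up; y along the row, x across. Above origin: flange 46 mm dia to 17 mm, ring 46 mm to 25, body 28 mm to 39, dark collet nut 30 mm from 39 to 63 (grip here, across the row), 18 mm countersink to 84. Below: taper 31 mm dia narrowing to 17 at -48, stud 11 mm to -66
- holder_green: tool holder, green ring, in the storage rack; loose, 0.42 kg, round. Origin: centre of flange underside (rests on the pocket top); z up; y along the row, x across. Above origin: flange 46 mm dia to 17 mm, ring 46 mm to 25, body 28 mm to 39, dark collet nut 30 mm from 39 to 63 (grip here, across the row), 18 mm T-slot cutter to 84. Below: taper 31 mm dia narrowing to 17 at -48, stud 11 mm to -66
- pocket_red: red pocket of the setup rack, for the red-ringed holder: fixed plastic block 60 x 60 mm, 24 thick, with a round 37 mm hole right through, free below to 71 mm under its top. Origin: centre of the hole in the top face, where the flange rests, 76 mm above the bench; z up, y along the row, x across it. A seated holder's origin meets it
- pocket_blue: blue pocket of the setup rack, for the blue-ringed holder: fixed plastic block 60 x 60 mm, 24 thick, with a round 37 mm hole right through, free below to 71 mm under its top. Origin: centre of the hole in the top face, where the flange rests, 76 mm above the bench; z up, y along the row, x across it. A seated holder's origin meets it
- pocket_yellow: yellow pocket of the setup rack, for the yellow-ringed holder: fixed plastic block 60 x 60 mm, 24 thick, with a round 37 mm hole right through, free below to 71 mm under its top. Origin: centre of the hole in the top face, where the flange rests, 76 mm above the bench; z up, y along the row, x across it. A seated holder's origin meets it
- pocket_green: green pocket of the setup rack, for the green-ringed holder: fixed plastic block 60 x 60 mm, 24 thick, with a round 37 mm hole right through, free below to 71 mm under its top. Origin: centre of the hole in the top face, where the flange rests, 76 mm above the bench; z up, y along the row, x across it. A seated holder's origin meets it
- holder_plain: holder of the same shape, no ring, no cutter (top 63 mm above its origin), among the others in the storage rack; stays there. Origin and axes as theirs. Storage rack: fixed, 348 x 96 mm, five grey pockets 66 mm apart in a row, tops 76 mm above the bench, holders in any order
- wiper: taper wiper: black plastic cone with pale wooden knob 25 mm dia, top 56 mm above its origin (centre of flange underside; z up). Stays in the grey pocket of the setup rack. Setup rack: frame and 66 mm spacing as the storage rack; four coloured pockets and the grey one in any order
Things that resemble listed ones, but are neither listed nor needed, are in the scene too. What is shaped like the wiper but turquoise is not meant.

How it is judged:
By the outcome, as a careful person would: the job done as asked, in the order asked, and still so for the second after the job is handed in, with the robot touching nothing.
It also fails if it takes over 112 s, if anything falls off the work surface, if the arm or the gripper's body presses on something with over 40 N, if the wrist force passes 120 N, or if a joint passes its speed limit or range.

## Working session

There is one attempt and no reset: what is moved stays moved. The work goes in short steps, Python scripts to look and compute and a tool call to move; the robot and the scene stay as the last step left them, time stands still between calls to the robot, and variables do not carry over. Pictures are saved under pics/ and viewed, and the job is handed in when it is done.

Besides the shell and the picture viewer there is one more tool, called after "Request:" as name([rows], argument=value, ...), one row to a line, values as JSON. jog_arm: Moves the arm, as the interface text tells. Its arguments: {"type":"object","properties":{"increments":{"type":"array","items":{"type":"object","properties":{"slide":{"type":"array","items":{"type":"number"}},"rotation":{"type":"array","items":{"type":"number"}}}}},"fingers":{"type":"number"}},"required":["increments"]}

```bash
mkdir -p pics; python3 - <<'E'
from plant import state, optics, manip
import cv2,json
print(state()); print(manip.grip_depth)
for n in ("scene","side","wrist"):
    f=optics.grab_frame(n); cv2.imwrite(f"pics/{n}0.png",f["frame"]); print(n,f["camera_matrix"].tolist(),f["R"].tolist(),f["t"].tolist())
E
```

```text
{'time': 0.0, 'joint_pos': array([-1.40298779e+00,  5.33718638e-02,  1.61428254e+00,  6.71751379e-06,
        1.47595745e+00, -1.19024033e-01]), 'joint_vel': array([-3.83541715e-04,  1.64855514e-03,  1.68040775e-03,  5.05410580e-05,
       -5.43515026e-04, -1.63275825e-03]), 'joint_efforts': array([-8.93162123e-04, -3.93686235e+01, -3.70179391e+01, -2.49434142e-04,
        6.94626564e-03, -7.35982326e-06]), 'tool_pos': array([ 0.1767081 , -0.59886715,  0.23006054]), 'tool_rot': array([-1.00938069e-03,  9.89733041e-01,  1.42924765e-01, -2.12816195e-05]), 'contact_force': array([0.41694112, 0.73285784, 0.97758286]), 'ft_torque': array([ 0.0328837 , -0.0151439 , -0.03328213]), 'gripper_width': 0.9993211968826979}
-0.0187
scene [[448.1744119378959, 0.0, 322.3222400001558], [0.0, 448.1744119378959, 205.615078512054], [0.0, 0.0, 1.0]] [[-0.2617999930100775, 0.9650332726516416, 0.013097569819827222], [0.547653927482233, 0.15971789310667484, -0.8213192864744194], [-0.7946923551747606, -0.2078484479057437, -0.570318405217616]] [0.13889217615192745, -0.21584468018586278, 1.5486421537097124]
side [[388.8453446170809, 0.0, 326.31546504590705], [0.0, 388.8453446170809, 201.41123471183465], [0.0, 0.0, 1.0]] [[0.9861499708110818, -0.16431983832405692, -0.02252167405984604], [-0.10183545006576643, -0.4927063378379018, -0.8642164114180348], [0.13091132945320255, 0.8545404937084721, -0.5026159253677462]] [-0.5234336500894149, 0.1287494691727587, 0.7892747971072863]
wrist [[336.66114111011325, 0.0, 319.30548583981516], [0.0, 336.66114111011325, 201.4069367925406], [0.0, 0.0, 1.0]] [[0.28301376786586807, -0.9591114814475714, -0.0028936747936914053], [-0.9065976676756103, -0.2685002598950221, 0.3255584116582633], [-0.31302376293743267, -0.08951411392486006, -0.9455175023471216]] [-0.6243651547687422, -0.04267403566206686, 0.3803261259695277]
```

View pics/scene0.png

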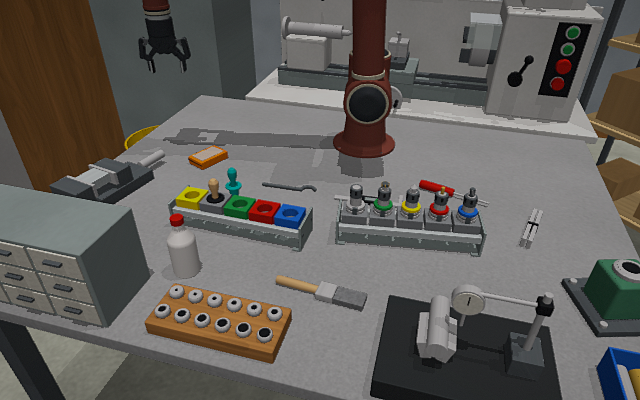

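View pics/side0.png

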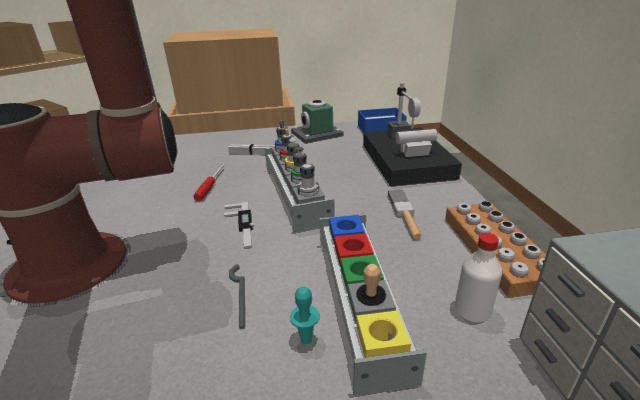

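View pics/wrist0.png

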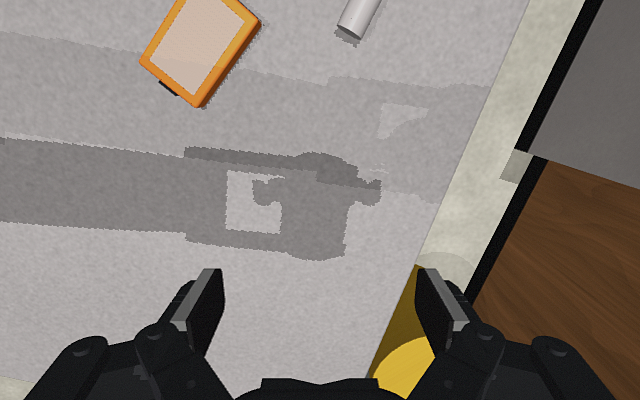

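```bash
cat > h.py <<'E'
from plant import state, optics, manip, silhouettes, place_of
import numpy as np, cv2
def cam(n):
    f=optics.grab_frame(n); return f
def ray(f,uv):
    K,R,t=map(np.array,(f["camera_matrix"],f["R"],f["t"]))
    d=R.T@np.linalg.inv(K)@np.array([uv[0],uv[1],1.]); return -R.T@t,d
def onplane(f,uv,z):
    c,d=ray(f,uv); return c+d*(z-c[2])/d[2]
def proj(f,X):
    p=f["camera_matrix"]@(f["R"]@np.array(X)+f["t"]); return p[:2]/p[2]
def tri(rs):
    A=np.zeros((3,3));b=np.zeros(3)
    for c,d in rs:
        d=d/np.linalg.norm(d);P=np.eye(3)-np.outer(d,d);A+=P;b+=P@c
    return np.linalg.solve(A,b)
E
python3 - <<'E'
from h import *
np.set_printoptions(precision=4,suppress=True)
F={n:cam(n) for n in("scene","side")}
for th in ["holder_plain","holder_green","holder_yellow","holder_red","holder_blue","pocket_yellow","wiper","pocket_green","pocket_red","pocket_blue"]:
    rs=[]
    for n in F:
        o=place_of(th,n)
        for q in o[:2]: print(th,n,round(q["score"],2),np.round(q["uv"],1),onplane(F[n],q["uv"],.076)[:2])
        if o: rs.append(ray(F[n],o[0]["uv"]))
    if len(rs)==2: print("   tri",tri(rs))
E
```

```text
holder_plain scene 0.65 [359.8 210. ] [0.5026 0.0857]
holder_plain side 0.95 [308.9 189.7] [0.5053 0.0776]
   tri [0.5045 0.0846 0.0746]
holder_green scene 0.87 [383.3 212.1] [0.4953 0.142 ]
holder_green side 0.89 [299.3 180.5] [0.4887 0.1279]
   tri [0.4891 0.1409 0.0704]
holder_yellow scene 0.92 [405.9 213.8] [0.487  0.1954]
holder_yellow side 0.7 [292.8 168.5] [0.4796 0.1977]
holder_yellow side 0.64 [361.1 264.4] [ 0.5581 -0.2016]
   tri [0.4808 0.1962 0.0744]
holder_red scene 0.97 [435.8 214.1] [0.4681 0.2649]
holder_red side 0.79 [288.4 159.5] [0.4732 0.2559]
holder_red side 0.57 [346.9 223.8] [ 0.5605 -0.0765]
   tri [0.472  0.2637 0.0753]
holder_blue scene 0.81 [466.2 218.5] [0.4661 0.3358]
holder_blue side 0.68 [363.8 264.5] [ 0.5624 -0.2028]
holder_blue side 0.57 [281.4 149.1] [0.4596 0.332 ]
   tri [ 0.5674  0.2035 -0.0318]
pocket_yellow scene 0.71 [190.1 194.3] [ 0.5553 -0.3413]
pocket_yellow side 0.64 [381.6 331.4] [ 0.5513 -0.3447]
   tri [ 0.5521 -0.3431  0.0738]
wiper scene 0.86 [226.5 186.7] [ 0.4966 -0.2687]
wiper scene 0.74 [381.2 212.7] [0.4992 0.1375]
wiper side 0.98 [302.9 314.6] [ 0.4493 -0.2946]
wiper side 0.97 [370.9 296.7] [ 0.5543 -0.278 ]
   tri [ 0.4558 -0.2835  0.0553]
pocket_green scene 0.92 [239.9 203.2] [ 0.5569 -0.2045]
pocket_green side 0.73 [364.1 269.5] [ 0.5598 -0.2153]
   tri [ 0.5585 -0.2075  0.0733]
pocket_red scene 0.76 [264.3 208.4] [ 0.5609 -0.1388]
pocket_red side 0.89 [350.6 243.8] [ 0.5534 -0.1418]
   tri [ 0.555  -0.14    0.0732]
pocket_blue scene 0.63 [288.9 207.5] [ 0.5406 -0.0827]
pocket_blue side 0.75 [346.6 225.8] [ 0.5585 -0.0833]
   tri [ 0.5546 -0.082   0.0805]
```

```bash
python3 - <<'E'
from h import *
from scipy.spatial.transform import Rotation as Ro
np.set_printoptions(precision=4,suppress=True)
f=cam("wrist");s=state()
q=s["tool_rot"];T=Ro.from_quat([q[1],q[2],q[3],q[0]]).as_matrix()
c=-f["R"].T@f["t"]
print("tool R",T); print("cam in tool",T.T@(c-s["tool_pos"]),"axis",T.T@f["R"].T@[0,0,1], "camx",T.T@f["R"].T@[1,0,0])
E
```

```text
tool R [[ 0.9592  0.2829 -0.    ]
 [ 0.2829 -0.9592 -0.    ]
 [-0.     -0.     -1.    ]]
cam in tool [ 0.0836  0.0007 -0.1415] axis [-0.3257 -0.0009  0.9455] camx [0.0002 1.     0.001 ]
```

Request:
jog_arm([
  {"rotation":[0,0,5.5],"slide":[0,0,-10]},
  {"rotation":[0,0,5.5],"slide":[0,0,-10]},
  {"rotation":[0,0,5.4],"slide":[0,0,-5]},
  {"slide":[26,-25,0]},
  {"slide":[26,-25,0]},
  {"slide":[26,-25,0]},
  {"slide":[26,-25,0]},
  {"slide":[26,-25,0]},
  {"slide":[26,-25,0]},
  {"slide":[26,-25,0]},
  {"slide":[26,-25,0]},
  {"slide":[26,-25,0]},
  {"slide":[26,-25,0]},
  {"slide":[26,-25,0]},
  {"slide":[26,-25,0]},
  {"slide":[26,-25,0]},
  {"slide":[26,-25,0]},
  {"slide":[26,-25,0]},
  {"slide":[0,0,0]},
  {"slide":[0,0,0]},
])

```text
invalid input
```

```bash
python3 - <<'E'
from h import *
f=cam("wrist"); cv2.imwrite("pics/w1.png",f["frame"])
print(state()["tool_pos"],state()["tool_rot"])
for th in ["pocket_yellow","wiper","pocket_green","pocket_red","pocket_blue"]:
    for q in place_of(th,"wrist")[:2]: print(th,round(q["score"],2),np.round(q["uv"],1),onplane(f,q["uv"],.076)[:2].round(4))
E
```

```text
[ 0.17679881 -0.59945558  0.2313207 ] [ 1.55339934e-05  9.89736117e-01  1.42907025e-01 -5.04890229e-06]
```

View pics/w1.png

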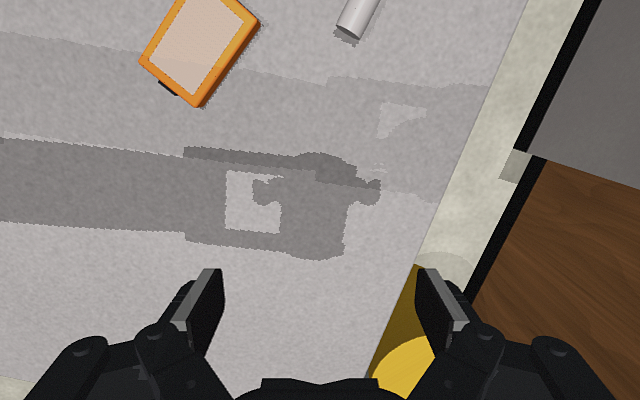

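Request:
jog_arm([
  {"rotation":[0,0,5.5],"slide":[0,0,-10]},
  {"rotation":[0,0,5.5],"slide":[0,0,-10]},
  {"rotation":[0,0,5.4],"slide":[0,0,-5]},
  {"slide":[26,-25,0],"rotation":[0,0,0]},
  {"slide":[26,-25,0],"rotation":[0,0,0]},
  {"slide":[26,-25,0],"rotation":[0,0,0]},
  {"slide":[26,-25,0],"rotation":[0,0,0]},
  {"slide":[26,-25,0],"rotation":[0,0,0]},
  {"slide":[26,-25,0],"rotation":[0,0,0]},
  {"slide":[26,-25,0],"rotation":[0,0,0]},
  {"slide":[26,-25,0],"rotation":[0,0,0]},
  {"slide":[26,-25,0],"rotation":[0,0,0]},
  {"slide":[26,-25,0],"rotation":[0,0,0]},
  {"slide":[26,-25,0],"rotation":[0,0,0]},
  {"slide":[26,-25,0],"rotation":[0,0,0]},
  {"slide":[26,-25,0],"rotation":[0,0,0]},
  {"slide":[26,-25,0],"rotation":[0,0,0]},
  {"slide":[26,-25,0],"rotation":[0,0,0]},
  {"slide":[0,0,0],"rotation":[0,0,0]},
  {"slide":[0,0,0],"rotation":[0,0,0]},
])

```text
time: 3.27
tool_pos: [0.5675, -0.2228, 0.2561]
tool_rot: [0.0, 1.0, 0.002, -0.0]
contact_force: [-0.3, -0.1, 0.0]
gripper_width: 1.001
```

```bash
python3 - <<'E'
from h import *
f=cam("wrist"); cv2.imwrite("pics/w2.png",f["frame"])
print(state()["tool_pos"],state()["tool_rot"],state()["time"])
for th in ["pocket_yellow","wiper","pocket_green","pocket_red","pocket_blue"]:
    for q in place_of(th,"wrist")[:2]: print(th,round(q["score"],2),np.round(q["uv"],1),onplane(f,q["uv"],.076)[:2].round(4))
E
```

```text
[ 0.56671645 -0.22384266  0.25610242] [ 1.39678096e-04  9.99999459e-01  9.69172334e-04 -3.49999250e-04] 3.3167
pocket_yellow 0.68 [434.1 190.2] [ 0.5525 -0.3381]
wiper 0.84 [363.7 267.3] [ 0.4648 -0.2719]
wiper 0.64 [369.9 187. ] [ 0.5556 -0.2738]
pocket_green 0.61 [305.7 187.3] [ 0.555  -0.2099]
pocket_red 0.81 [237.8 183.1] [ 0.5591 -0.1425]
pocket_blue 0.79 [171.4 184.5] [ 0.5573 -0.0764]
```

View pics/w2.png

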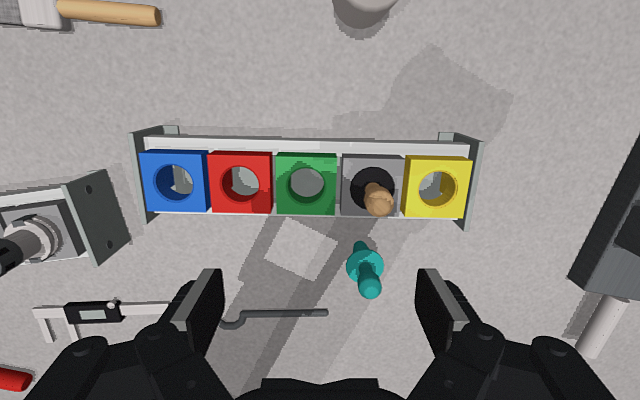

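```bash
python3 - <<'E'
from h import *
f=cam("wrist"); im=f["frame"]
# hole fit from bright top-face colour
hsv=cv2.cvtColor(im,cv2.COLOR_BGR2HSV)
seeds={"blue":(171,184),"red":(238,183),"green":(305,187),"yellow":(435,190)}
pts={}
for n,(u,v) in seeds.items():
    patch=im[v-40:v+45,u-40:u+45]; 
    # rectified top plane view 0.25mm/px
    c=onplane(f,(u,v),.076)
    g=np.mgrid[-40:40.01:.25,-40:40.01:.25]
    P=np.stack([c[0]+g[0]/1e3,c[1]+g[1]/1e3,np.full(g[0].shape,.076)],-1)
    q=(P@f["R"].T+f["t"])@f["camera_matrix"].T
    m=(q[...,:2]/q[...,2:]).astype(np.float32)
    r=cv2.remap(im,m[...,0],m[...,1],cv2.INTER_CUBIC)
    cv2.imwrite(f"pics/rect_{n}.png",r); pts[n]=c; print(n,c)
cv2.imwrite("pics/rect.png",np.hstack([cv2.resize(cv2.imread(f"pics/rect_{n}.png"),(200,200)) for n in seeds]))
E
```

```text
blue [ 0.5570487 -0.0783749  0.076    ]
red [ 0.55802432 -0.1450836   0.076     ]
green [ 0.55382849 -0.21155339  0.076     ]
yellow [ 0.55059469 -0.34143425  0.076     ]
```

View pics/rect.png

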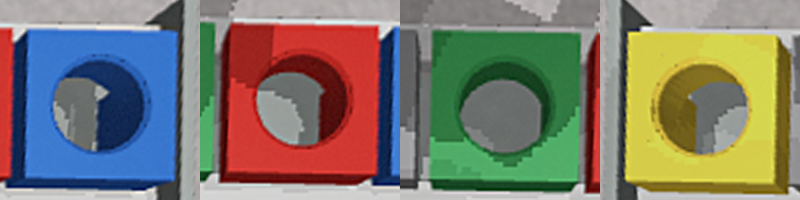

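Request:
jog_arm([
  {"slide":[-5,-36,0],"rotation":[0,0,0]},
  {"slide":[-5,-36,0],"rotation":[0,0,0]},
  {"slide":[-5,-36,0],"rotation":[0,0,0]},
  {"slide":[-5,-36,0],"rotation":[0,0,0]},
  {"slide":[-5,-36,0],"rotation":[0,0,0]},
  {"slide":[-5,-36,0],"rotation":[0,0,0]},
  {"slide":[-5,-36,0],"rotation":[0,0,0]},
  {"slide":[-5,-36,0],"rotation":[0,0,0]},
  {"slide":[-5,-36,0],"rotation":[0,0,0]},
  {"slide":[-5,-36,0],"rotation":[0,0,0]},
  {"slide":[-5,-36,0],"rotation":[0,0,0]},
  {"slide":[-5,-36,0],"rotation":[0,0,0]},
  {"slide":[0,0,0],"rotation":[0,0,-5]},
  {"slide":[0,0,0],"rotation":[0,0,-5]},
  {"slide":[0,0,0],"rotation":[0,0,0]},
  {"slide":[0,0,0],"rotation":[0,0,0]},
])

```text
time: 4.95
tool_pos: [0.5064, 0.2074, 0.2564]
tool_rot: [0.0, 0.996, 0.086, 0.0]
contact_force: [-0.7, 0.4, 0.4]
gripper_width: 0.995
```

```bash
python3 - <<'E'
from h import *
f=cam("wrist"); cv2.imwrite("pics/w3.png",f["frame"])
print(state()["tool_pos"],state()["tool_rot"],state()["time"])
for th in ["holder_plain","holder_green","holder_yellow","holder_red","holder_blue"]:
    for q in place_of(th,"wrist")[:2]: print(th,round(q["score"],2),np.round(q["uv"],1),onplane(f,q["uv"],.076)[:2].round(4))
E
```

```text
[0.50647333 0.20714915 0.2564134 ] [-7.86217894e-06  9.96304263e-01  8.58941468e-02  1.04497753e-04] 5.0
holder_plain 0.69 [452.  198.9] [0.5052 0.0708]
holder_green 0.85 [387.  199.9] [0.4929 0.1351]
holder_yellow 0.94 [322.  200.4] [0.4811 0.1997]
holder_red 0.83 [256.  199.2] [0.4709 0.2655]
holder_blue 0.85 [190.7 195.5] [0.4635 0.3307]
holder_blue 0.65 [612.3 171.8] [ 0.5592 -0.0756]
```

View pics/w3.png

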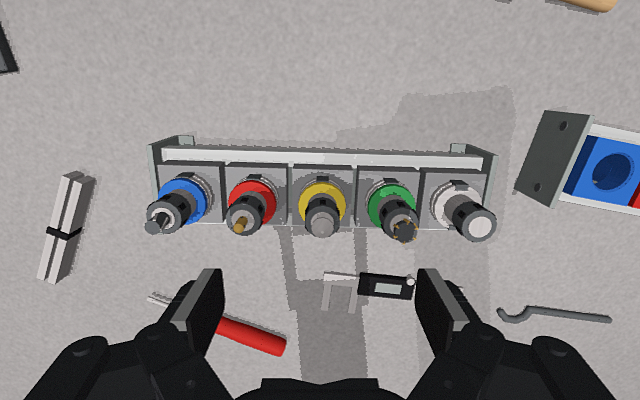

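```bash
cat > fit.py <<'E'
from h import *
from scipy.optimize import minimize
def render(f,o,segs,th=np.linspace(0,2*np.pi,48)):
    S=4
    m=np.zeros((400*S//1,640*S),np.uint8)
    for r,z0,z1 in segs:
        pts=[]
        for z in (z0,z1):
            X=np.stack([o[0]+r*np.cos(th),o[1]+r*np.sin(th),np.full(th.shape,o[2]+z)],-1)
            q=(X@f["R"].T+f["t"])@f["camera_matrix"].T
            pts.append(q[:,:2]/q[:,2:])
        h=cv2.convexHull((np.vstack(pts)*S+S/2).astype(np.int32))
        cv2.fillPoly(m,[h],255)
    return cv2.resize(m,(640,400),interpolation=cv2.INTER_AREA)/255.
def segs(n):
    s=[(.023,0,.025),(.014,.025,.039),(.015,.039,.063)]
    d={"red":.004,"blue":.006,"yellow":.009,"green":.009}.get(n)
    if d: s.append((d,.063,.084))
    return s
def fitm(f,mask,o,n):
    M=mask.astype(float)
    def c(p):
        r=render(f,(p[0],p[1],o[2]),segs(n)); return np.abs(r-M).sum()/M.sum()
    b=minimize(c,o[:2],method="Nelder-Mead",options=dict(initial_simplex=[(o[0],o[1]),(o[0]+.004,o[1]),(o[0],o[1]+.004)],xatol=1e-4,fatol=1e-4))
    return b.x,b.fun
E
python3 - <<'E'
from fit import *
f=cam("wrist");im=f["frame"].copy()
P={"green":(.4933,.1352),"yellow":(.4827,.2004),"red":(.4721,.2655),"blue":(.4616,.3307),"plain":(.5038,.0701)}
for n,p in P.items():
    s=silhouettes("holder_"+n,"wrist")
    uv=proj(f,(p[0],p[1],.1))
    s=[q for q in s if q["bbox"][0]-10<uv[0]<q["bbox"][2]+10]
    if not s: print(n,"none");continue
    x,e=fitm(f,s[0]["mask"],(p[0],p[1],.076),n)
    print(n,p,x.round(4),round(e,3),round(s[0]["score"],2))
    r=render(f,(x[0],x[1],.076),segs(n))
    cs,_=cv2.findContours((r>.5).astype(np.uint8),0,2); cv2.drawContours(im,cs,-1,(255,0,255),1)
cv2.imwrite("pics/ov3.png",cv2.resize(im[130:260,140:510],None,fx=2.1,fy=2.1,interpolation=cv2.INTER_CUBIC))
E
```

```text
green (0.4933, 0.1352) [0.4934 0.136 ] 0.055 0.76
yellow (0.4827, 0.2004) [0.4849 0.2005] 0.103 0.62
red (0.4721, 0.2655) [0.4748 0.2653] 0.059 0.72
blue (0.4616, 0.3307) [0.4652 0.3305] 0.044 0.97
plain (0.5038, 0.0701) [0.5027 0.0712] 0.088 0.92
```

View pics/ov3.png

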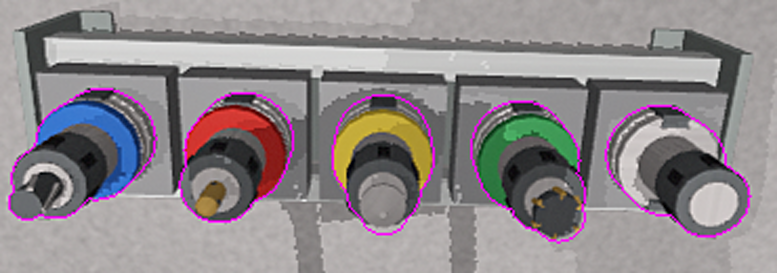

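Request:
jog_arm([
  {"slide":[0,0,0],"rotation":[0,0,-6.7]},
  {"slide":[0,0,0],"rotation":[0,0,-6.7]},
  {"slide":[0,0,0],"rotation":[0,0,-6.7]},
  {"slide":[0,0,0],"rotation":[0,0,-6.7]},
  {"slide":[0,0,0],"rotation":[0,0,-6.7]},
  {"slide":[0,0,0],"rotation":[0,0,-6.7]},
  {"slide":[0,0,0],"rotation":[0,0,-6.7]},
  {"slide":[0,0,0],"rotation":[0,0,-6.7]},
  {"slide":[0,0,0],"rotation":[0,0,-6.7]},
  {"slide":[0,0,0],"rotation":[0,0,-6.7]},
  {"slide":[0,0,0],"rotation":[0,0,-6.7]},
  {"slide":[0,0,0],"rotation":[0,0,-6.4]},
  {"slide":[29,-32,0],"rotation":[0,0,0]},
  {"slide":[29,0,0],"rotation":[0,0,0]},
  {"slide":[0,0,0],"rotation":[0,0,0]},
  {"slide":[0,0,0],"rotation":[0,0,0]},
])

```text
time: 6.88
tool_pos: [0.4749, 0.2655, 0.2563]
tool_rot: [0.0, 0.706, 0.709, -0.0]
contact_force: [0.0, -0.1, 0.1]
gripper_width: 1.0
```

```bash
cat > m.py <<'E'
from fit import *
import sys
P={"green":(.4934,.136),"yellow":(.4849,.2005),"red":(.4748,.2653),"blue":(.4652,.3305),"plain":(.5027,.0712)}
def meas(cams,names=P,pos=P):
  for c in cams:
    f=cam(c);im=f["frame"].copy();cv2.imwrite("pics/last_%s.png"%c,im)
    for n in names:
        p=pos[n];uv=proj(f,(p[0],p[1],.1))
        s=silhouettes("holder_"+n,c)
        s=[q for q in s if q["bbox"][0]-10<uv[0]<q["bbox"][2]+10]
        if not s: print(c,n,"none");continue
        x,e=fitm(f,s[0]["mask"],(p[0],p[1],.076),n)
        print(c,n,x.round(4),round(e,3),round(s[0]["score"],2))
E
python3 - <<'E'
from m import *
print(state()["tool_pos"],state()["tool_rot"],state()["time"])
meas(["wrist","scene","side"])
E
```

```text
[0.47492586 0.26547709 0.25630577] [ 1.52332042e-04  7.05505754e-01  7.08704168e-01 -9.81987669e-05] 6.8833
wrist green [0.4928 0.1365] 0.129 0.91
wrist yellow [0.4834 0.2022] 0.119 0.96
wrist red [0.4742 0.2669] 0.057 0.92
wrist blue [0.4645 0.3311] 0.058 0.76
wrist plain [0.5013 0.0776] 0.757 0.62
scene green [0.491 0.138] 0.138 0.55
scene yellow [0.4812 0.2039] 0.109 0.84
scene red [0.4739 0.2693] 0.082 0.98
scene blue [0.463  0.3345] 0.062 0.88
scene plain [0.5009 0.073 ] 0.105 0.65
side green [0.4946 0.1374] 0.663 0.53
side yellow [0.493 0.139] 0.644 0.75
side red [0.4742 0.2683] 1.169 0.58
side blue [0.4646 0.3427] 1.046 0.63
side plain [0.5028 0.0711] 0.134 0.74
```

View pics/last_wrist.png

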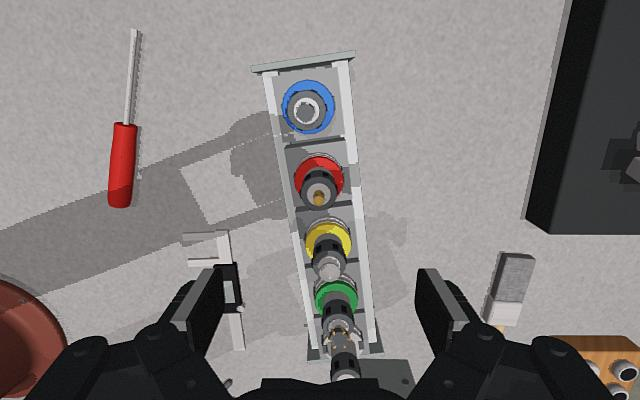

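Request:
jog_arm([
  {"slide":[0,-1.3,25],"rotation":[0,0,0]},
  {"slide":[0,0,25],"rotation":[0,0,0]},
  {"slide":[0,0,25],"rotation":[0,0,0]},
  {"slide":[0,0,25],"rotation":[0,0,0]},
  {"slide":[0,0,20],"rotation":[0,0,0]},
  {"slide":[0,0,15],"rotation":[0,0,0]},
  {"slide":[0,0,10],"rotation":[0,0,0]},
  {"slide":[0,0,4],"rotation":[0,0,0]},
  {"slide":[0,0,0],"rotation":[0,0,0]},
])

```text
time: 8.53
tool_pos: [0.4736, 0.2645, 0.1065]
tool_rot: [-0.0, 0.706, 0.708, -0.001]
contact_force: [-0.5, 0.7, 0.9]
gripper_width: 0.999
```

Request:
jog_arm([
  {"slide":[0,0,0],"rotation":[0,0,0]},
  {"slide":[0,0,0],"rotation":[0,0,0]},
  {"slide":[0,0,0],"rotation":[0,0,0]},
  {"slide":[0,0,0],"rotation":[0,0,0]},
  {"slide":[0,0,0],"rotation":[0,0,0]},
  {"slide":[0,0,0],"rotation":[0,0,0]},
  {"slide":[0,0,0],"rotation":[0,0,0]},
  {"slide":[0,0,0],"rotation":[0,0,0]},
  {"slide":[0,0,0],"rotation":[0,0,0]},
  {"slide":[0,0,0],"rotation":[0,0,0]},
], fingers=0)

```text
time: 9.37
tool_pos: [0.4744, 0.2649, 0.1083]
tool_rot: [0.0, 0.706, 0.708, 0.0]
contact_force: [-3.1, -0.5, 6.2]
gripper_width: 0.335
```

```bash
python3 - <<'E'
from h import *
s=state();print(s["tool_pos"],s["contact_force"],s["gripper_width"],s["time"])
f=[cam(c)["frame"] for c in("wrist","scene")]
cv2.imwrite("pics/g1.png",np.hstack([cv2.resize(f[0],(480,300)),cv2.resize(f[1][150:270,330:520],(320,202)).repeat(1,0) if 0 else cv2.copyMakeBorder(cv2.resize(f[1][150:270,330:500],(320,226)),0,74,0,0,0)]))
E
```

```text
[0.47435575 0.26485334 0.10834523] [-3.08855204 -0.4588217   6.2131406 ] 0.33518830860822646 9.3667
```

View pics/g1.png

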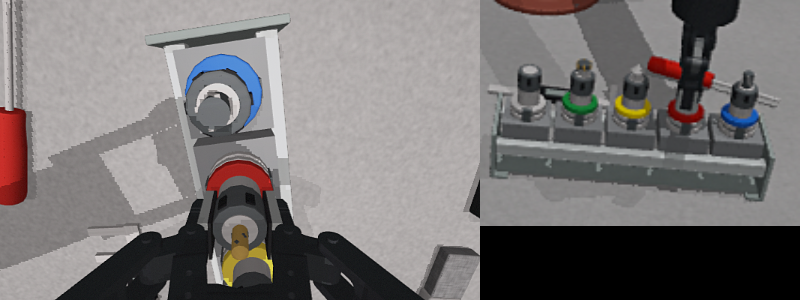

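Request:
jog_arm([
  {"slide":[0,0,-10],"rotation":[0,0,0]},
  {"slide":[0,0,-25],"rotation":[0,0,0]},
  {"slide":[0,0,-30],"rotation":[0,0,0]},
  {"slide":[0,0,-35],"rotation":[0,0,0]},
  {"slide":[0,0,-35],"rotation":[0,0,0]},
  {"slide":[0,0,-25],"rotation":[0,0,0]},
  {"slide":[0,0,-12],"rotation":[0,0,0]},
  {"slide":[0,0,0],"rotation":[0,0,0]},
])

```text
time: 10.13
tool_pos: [0.4753, 0.2651, 0.2827]
tool_rot: [0.001, 0.706, 0.708, 0.003]
contact_force: [-0.0, 0.7, -3.3]
gripper_width: 0.332
```

Request:
jog_arm([
  {"slide":[-15,3,0],"rotation":[0,0,0]},
  {"slide":[-29,6,0],"rotation":[0,0,0]},
  {"slide":[-29,6,0],"rotation":[0,0,0]},
  {"slide":[-29,6,0],"rotation":[0,0,0]},
  {"slide":[-29,6,0],"rotation":[0,0,0]},
  {"slide":[-29,6,0],"rotation":[0,0,0]},
  {"slide":[-29,6,0],"rotation":[0,0,0]},
  {"slide":[-29,6,0],"rotation":[0,0,0]},
  {"slide":[-29,6,0],"rotation":[0,0,0]},
  {"slide":[-29,6,0],"rotation":[0,0,0]},
  {"slide":[-29,6,0],"rotation":[0,0,0]},
  {"slide":[-29,6,0],"rotation":[0,0,0]},
  {"slide":[-29,6,0],"rotation":[0,0,0]},
  {"slide":[-29,6,0],"rotation":[0,0,0]},
  {"slide":[-15,3,0],"rotation":[0,0,0]},
  {"slide":[0,0,0],"rotation":[0,0,0]},
  {"slide":[0,0,0],"rotation":[0,0,0]},
])

```text
time: 11.55
tool_pos: [0.558, -0.1422, 0.2765]
tool_rot: [-0.002, 0.707, 0.707, -0.001]
contact_force: [1.2, 0.6, -2.4]
gripper_width: 0.332
```

```bash
python3 - <<'E'
from h import *
s=state();print(s["tool_pos"],s["contact_force"],s["gripper_width"],s["time"])
for c in("wrist","scene","side"): cv2.imwrite(f"pics/p1{c}.png",cam(c)["frame"])
a=[cv2.imread(f"pics/p1{c}.png") for c in("wrist","scene","side")]
cv2.imwrite("pics/p1.png",np.hstack([cv2.resize(a[0],(400,250)),cv2.resize(a[1][100:250,150:390],(400,250))]))
E
```

```text
[ 0.55804358 -0.14217156  0.27645126] [ 1.22990225  0.56820055 -2.40972107] 0.3319190189637831 11.55
```

View pics/p1.png

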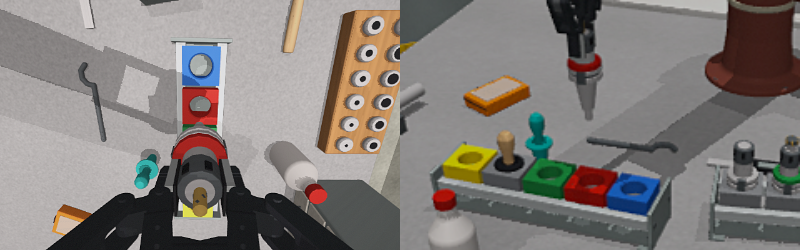

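```bash
cat > rect.py <<'E'
from h import *
def rect(f,c,out,R=18.5):
    g=np.mgrid[-40:40.01:.25,-40:40.01:.25]
    P=np.stack([c[0]+g[0]/1e3,c[1]+g[1]/1e3,np.full(g[0].shape,.076)],-1)
    q=(P@f["R"].T+f["t"])@f["camera_matrix"].T
    m=(q[...,:2]/q[...,2:]).astype(np.float32)
    r=cv2.remap(f["frame"],m[...,0],m[...,1],cv2.INTER_CUBIC)
    cv2.circle(r,(160,160),int(R*4),(255,0,255),1); return r
E
python3 - <<'E'
from rect import *
f=cam("wrist")
cv2.imwrite("pics/rr.png",np.hstack([rect(f,(.5569,-.1421),0),rect(f,(.5581,-.0761),0)]))
E
```

```text
(no output)
```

View pics/rr.png

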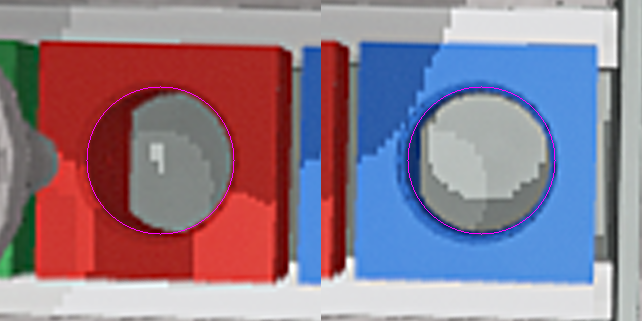

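Request:
jog_arm([
  {"slide":[-2.5,-1,10],"rotation":[0,0,0]},
  {"slide":[0,0,25],"rotation":[0,0,0]},
  {"slide":[0,0,25],"rotation":[0,0,0]},
  {"slide":[0,0,20],"rotation":[0,0,0]},
  {"slide":[0,0,12],"rotation":[0,0,0]},
  {"slide":[0,0,10],"rotation":[0,0,0]},
  {"slide":[0,0,10],"rotation":[0,0,0]},
  {"slide":[0,0,10],"rotation":[0,0,0]},
  {"slide":[0,0,10],"rotation":[0,0,0]},
  {"slide":[0,0,10],"rotation":[0,0,0]},
  {"slide":[0,0,8],"rotation":[0,0,0]},
  {"slide":[0,0,0],"rotation":[0,0,0]},
])

```text
time: 12.75
tool_pos: [0.5568, -0.1442, 0.1269]
tool_rot: [-0.002, 0.706, 0.708, -0.001]
contact_force: [-0.9, 0.2, -5.0]
gripper_width: 0.33
```

```bash
python3 - <<'E'
from h import *
s=state();print(s["tool_pos"],s["contact_force"],s["gripper_width"],s["time"])
a=[cam(c)["frame"] for c in("wrist","scene","side")]
cv2.imwrite("pics/p2.png",np.hstack([cv2.resize(a[0],(400,250)),cv2.resize(a[1][140:250,170:330],(400,275))[:250]]))
E
```

```text
[ 0.55679272 -0.14422956  0.126917  ] [-0.91430205  0.17389217 -4.96892275] 0.3299357549930205 12.75
```

View pics/p2.png

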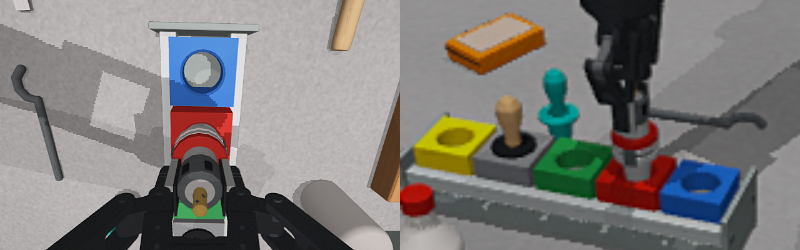

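Request:
jog_arm([
  {"slide":[0,0,4],"rotation":[0,0,0]},
  {"slide":[0,0,4],"rotation":[0,0,0]},
  {"slide":[0,0,4],"rotation":[0,0,0]},
  {"slide":[0,0,3],"rotation":[0,0,0]},
  {"slide":[0,0,2],"rotation":[0,0,0]},
  {"slide":[0,0,1],"rotation":[0,0,0]},
  {"slide":[0,0,0],"rotation":[0,0,0]},
  {"slide":[0,0,0],"rotation":[0,0,0]},
])

```text
time: 13.57
tool_pos: [0.558, -0.1447, 0.1113]
tool_rot: [0.0, 0.706, 0.708, -0.0]
contact_force: [-0.6, 0.1, -2.9]
gripper_width: 0.332
```

Request:
jog_arm([
  {"slide":[0,0,1],"rotation":[0,0,0]},
  {"slide":[0,0,1],"rotation":[0,0,0]},
  {"slide":[0,0,1],"rotation":[0,0,0]},
  {"slide":[0,0,0],"rotation":[0,0,0]},
])

```text
time: 13.9
tool_pos: [0.5581, -0.1447, 0.1085]
tool_rot: [0.0, 0.706, 0.708, 0.0]
contact_force: [-0.0, -0.1, -2.9]
gripper_width: 0.336
```

Request:
jog_arm([
  {"slide":[0,0,1],"rotation":[0,0,0]},
  {"slide":[0,0,0],"rotation":[0,0,0]},
])

```text
time: 14.07
tool_pos: [0.5582, -0.1448, 0.1084]
tool_rot: [0.0, 0.706, 0.708, -0.0]
contact_force: [-2.7, 0.6, 4.6]
gripper_width: 0.334
```

Contact at the expected height (0.1084). Release, then rise.

Request:
jog_arm([
  {"slide":[0,0,0],"rotation":[0,0,0]},
  {"slide":[0,0,0],"rotation":[0,0,0]},
  {"slide":[0,0,0],"rotation":[0,0,0]},
  {"slide":[0,0,0],"rotation":[0,0,0]},
  {"slide":[0,0,0],"rotation":[0,0,0]},
  {"slide":[0,0,-6],"rotation":[0,0,0]},
  {"slide":[0,0,-24],"rotation":[0,0,0]},
  {"slide":[0,0,-30],"rotation":[0,0,0]},
  {"slide":[0,0,-35],"rotation":[0,0,0]},
  {"slide":[0,0,-35],"rotation":[0,0,0]},
  {"slide":[0,0,0],"rotation":[0,0,0]},
], fingers=1)

```text
time: 14.98
tool_pos: [0.5618, -0.1461, 0.2474]
tool_rot: [0.007, 0.706, 0.708, 0.003]
contact_force: [0.6, 0.2, 0.7]
gripper_width: 1.003
```

```bash
python3 - <<'E'
from m import *
s=state();print(s["tool_pos"],s["contact_force"],s["gripper_width"],s["time"])
meas(["wrist","scene","side"],["red"],{"red":(.557,-.144)})
a=[cv2.imread(f"pics/last_{c}.png") for c in("wrist","scene","side")]
cv2.imwrite("pics/p3.png",np.hstack([cv2.resize(a[0],(400,250)),cv2.resize(a[1][140:250,170:330],(400,275))[:250]]))
E
```

```text
[ 0.56175361 -0.14610548  0.24742661] [0.58398521 0.23123717 0.69049513] 1.0034444898403632 14.9833
wrist red [ 0.5578 -0.1432] 0.045 0.56
scene red [ 0.555  -0.1411] 0.086 0.84
side red [ 0.5581 -0.143 ] 0.072 0.95
```

View pics/p3.png

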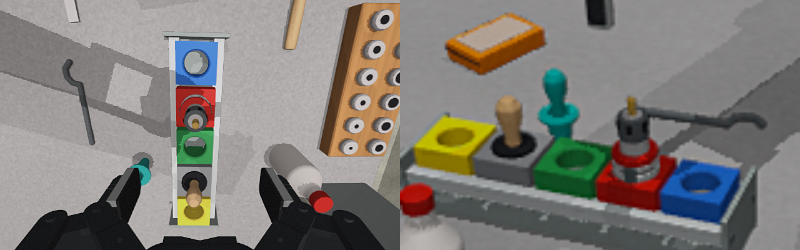

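Request:
jog_arm([
  {"slide":[17,-3,0],"rotation":[0,0,0]},
  {"slide":[34,-7,0],"rotation":[0,0,0]},
  {"slide":[34,-7,0],"rotation":[0,0,0]},
  {"slide":[34,-7,0],"rotation":[0,0,0]},
  {"slide":[34,-7,0],"rotation":[0,0,0]},
  {"slide":[34,-7,0],"rotation":[0,0,0]},
  {"slide":[34,-7,0],"rotation":[0,0,0]},
  {"slide":[34,-7,0],"rotation":[0,0,0]},
  {"slide":[34,-7,0],"rotation":[0,0,0]},
  {"slide":[34,-7,0],"rotation":[0,0,0]},
  {"slide":[34,-7,0],"rotation":[0,0,0]},
  {"slide":[34,-7,0],"rotation":[0,0,0]},
  {"slide":[34,-7,0],"rotation":[0,0,0]},
  {"slide":[34,-7,0],"rotation":[0,0,0]},
  {"slide":[17,-3,0],"rotation":[0,0,0]},
  {"slide":[0,0,0],"rotation":[0,0,0]},
  {"slide":[0,0,0],"rotation":[0,0,0]},
  {"slide":[0,0,0],"rotation":[0,0,0]},
])

```text
time: 16.78
tool_pos: [0.4596, 0.3303, 0.236]
tool_rot: [-0.0, 0.706, 0.708, -0.001]
contact_force: [0.5, -1.1, -0.3]
gripper_width: 0.998
```

```bash
python3 - <<'E'
from m import *
s=state();print(s["tool_pos"],s["tool_rot"],s["time"])
meas(["wrist"],["blue"])
E
```

```text
[0.45956689 0.33030991 0.23603305] [-1.12688389e-04  7.06392400e-01  7.07819483e-01 -1.15939760e-03] 16.7833
wrist blue [0.4645 0.3317] 0.039 0.93
```

View pics/last_wrist.png

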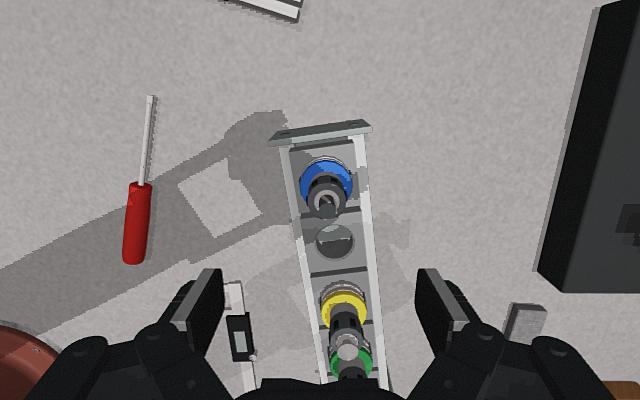

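Request:
jog_arm([
  {"slide":[0.3,4.5,20],"rotation":[0,0,0]},
  {"slide":[0,0,25],"rotation":[0,0,0]},
  {"slide":[0,0,25],"rotation":[0,0,0]},
  {"slide":[0,0,25],"rotation":[0,0,0]},
  {"slide":[0,0,18],"rotation":[0,0,0]},
  {"slide":[0,0,11],"rotation":[0,0,0]},
  {"slide":[0,0,4],"rotation":[0,0,0]},
  {"slide":[0,0,0],"rotation":[0,0,0]},
  {"slide":[0,0,0],"rotation":[0,0,0]},
])

```text
time: 17.63
tool_pos: [0.4652, 0.3314, 0.1105]
tool_rot: [0.0, 0.707, 0.708, 0.001]
contact_force: [0.6, 0.5, -0.2]
gripper_width: 1.0
```

Request:
jog_arm([
  {"slide":[0,0,0],"rotation":[0,0,0]},
  {"slide":[0,0,0],"rotation":[0,0,0]},
  {"slide":[0,0,0],"rotation":[0,0,0]},
  {"slide":[0,0,0],"rotation":[0,0,0]},
  {"slide":[0,0,0],"rotation":[0,0,0]},
  {"slide":[0,0,0],"rotation":[0,0,0]},
  {"slide":[0,0,0],"rotation":[0,0,0]},
  {"slide":[0,0,0],"rotation":[0,0,0]},
  {"slide":[0,0,0],"rotation":[0,0,0]},
  {"slide":[0,0,0],"rotation":[0,0,0]},
], fingers=0)

```text
time: 18.47
tool_pos: [0.4648, 0.3317, 0.1101]
tool_rot: [0.0, 0.706, 0.708, 0.0]
contact_force: [-1.7, -0.4, 5.9]
gripper_width: 0.336
```

Request:
jog_arm([
  {"slide":[0,0,-10],"rotation":[0,0,0]},
  {"slide":[0,0,-28],"rotation":[0,0,0]},
  {"slide":[0,0,-35],"rotation":[0,0,0]},
  {"slide":[0,0,-40],"rotation":[0,0,0]},
  {"slide":[0,0,-35],"rotation":[0,0,0]},
  {"slide":[0,0,-22],"rotation":[0,0,0]},
  {"slide":[0,0,0],"rotation":[0,0,0]},
])

```text
time: 19.05
tool_pos: [0.4663, 0.3325, 0.2854]
tool_rot: [0.001, 0.706, 0.708, 0.005]
contact_force: [1.0, 0.7, -3.3]
gripper_width: 0.335
```

Request:
jog_arm([
  {"slide":[-16,4,0],"rotation":[0,0,0]},
  {"slide":[-29,6.6,0],"rotation":[0,0,0]},
  {"slide":[-29,6.6,0],"rotation":[0,0,0]},
  {"slide":[-29,6.6,0],"rotation":[0,0,0]},
  {"slide":[-29,6.6,0],"rotation":[0,0,0]},
  {"slide":[-29,6.6,0],"rotation":[0,0,0]},
  {"slide":[-29,6.6,0],"rotation":[0,0,0]},
  {"slide":[-29,6.6,0],"rotation":[0,0,0]},
  {"slide":[-29,6.6,0],"rotation":[0,0,0]},
  {"slide":[-29,6.6,0],"rotation":[0,0,0]},
  {"slide":[-29,6.6,0],"rotation":[0,0,0]},
  {"slide":[-29,6.6,0],"rotation":[0,0,0]},
  {"slide":[-29,6.6,0],"rotation":[0,0,0]},
  {"slide":[-29,6.6,0],"rotation":[0,0,0]},
  {"slide":[-16,4,0],"rotation":[0,0,0]},
  {"slide":[0,0,0],"rotation":[0,0,0]},
  {"slide":[0,0,0],"rotation":[0,0,0]},
  {"slide":[0,0,0],"rotation":[0,0,0]},
])

```text
time: 20.55
tool_pos: [0.558, -0.0767, 0.2765]
tool_rot: [-0.002, 0.706, 0.708, -0.001]
contact_force: [0.5, 0.1, -5.1]
gripper_width: 0.333
```

Request:
jog_arm([
  {"slide":[-0.4,0,10],"rotation":[0,0,0]},
  {"slide":[0,0,25],"rotation":[0,0,0]},
  {"slide":[0,0,25],"rotation":[0,0,0]},
  {"slide":[0,0,20],"rotation":[0,0,0]},
  {"slide":[0,0,12],"rotation":[0,0,0]},
  {"slide":[0,0,10],"rotation":[0,0,0]},
  {"slide":[0,0,10],"rotation":[0,0,0]},
  {"slide":[0,0,10],"rotation":[0,0,0]},
  {"slide":[0,0,10],"rotation":[0,0,0]},
  {"slide":[0,0,10],"rotation":[0,0,0]},
  {"slide":[0,0,8],"rotation":[0,0,0]},
  {"slide":[0,0,0],"rotation":[0,0,0]},
])

```text
time: 21.55
tool_pos: [0.5578, -0.0775, 0.1269]
tool_rot: [-0.002, 0.706, 0.708, -0.001]
contact_force: [-0.2, 0.3, -4.6]
gripper_width: 0.331
```

```bash
python3 - <<'E'
from h import *
s=state();print(s["tool_pos"],s["contact_force"],s["gripper_width"],s["time"])
a=[cam(c)["frame"] for c in("wrist","scene","side")]
cv2.imwrite("pics/p4.png",np.hstack([cv2.resize(a[2][160:310,280:440],(400,375)),cv2.resize(a[1][140:250,190:340],(400,293))[:375] if 0 else cv2.resize(a[1][140:270,190:330],(400,375))]))
E
```

```text
[ 0.55784778 -0.07746613  0.12691087] [-0.19653994  0.29948235 -4.62229783] 0.3313099339863615 21.55
```

View pics/p4.png

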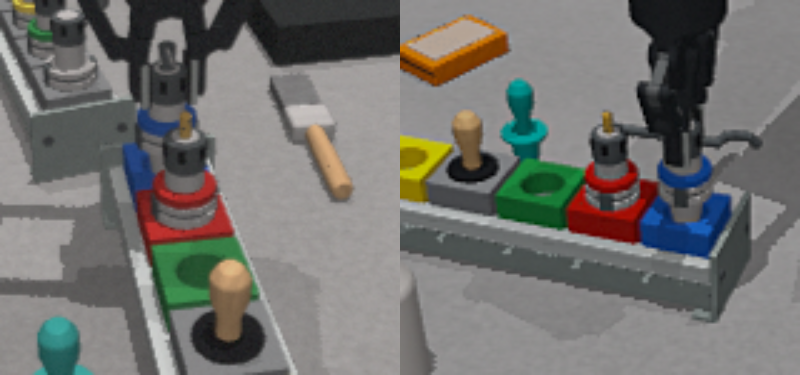

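Going in cleanly. Down to just above seating (0.110).

Request:
jog_arm([
  {"slide":[0,0,4],"rotation":[0,0,0]},
  {"slide":[0,0,4],"rotation":[0,0,0]},
  {"slide":[0,0,3],"rotation":[0,0,0]},
  {"slide":[0,0,2],"rotation":[0,0,0]},
  {"slide":[0,0,1],"rotation":[0,0,0]},
  {"slide":[0,0,1],"rotation":[0,0,0]},
  {"slide":[0,0,1],"rotation":[0,0,0]},
  {"slide":[0,0,1],"rotation":[0,0,0]},
  {"slide":[0,0,0],"rotation":[0,0,0]},
  {"slide":[0,0,0],"rotation":[0,0,0]},
])

```text
time: 22.53
tool_pos: [0.5591, -0.0778, 0.1123]
tool_rot: [-0.0, 0.706, 0.708, 0.0]
contact_force: [0.3, 0.4, -5.3]
gripper_width: 0.335
```

Request:
jog_arm([
  {"slide":[0,0,1],"rotation":[0,0,0]},
  {"slide":[0,0,1],"rotation":[0,0,0]},
  {"slide":[0,0,0],"rotation":[0,0,0]},
])

```text
time: 22.78
tool_pos: [0.5592, -0.0778, 0.1102]
tool_rot: [0.0, 0.706, 0.708, 0.0]
contact_force: [0.3, -0.1, -3.7]
gripper_width: 0.331
```

Request:
jog_arm([
  {"slide":[0,0,1],"rotation":[0,0,0]},
  {"slide":[0,0,0],"rotation":[0,0,0]},
])

```text
time: 22.95
tool_pos: [0.5593, -0.0778, 0.1102]
tool_rot: [0.0, 0.706, 0.708, -0.0]
contact_force: [-3.0, 1.2, 1.7]
gripper_width: 0.33
```

Request:
jog_arm([
  {"slide":[0,0,0],"rotation":[0,0,0]},
  {"slide":[0,0,0],"rotation":[0,0,0]},
  {"slide":[0,0,0],"rotation":[0,0,0]},
  {"slide":[0,0,0],"rotation":[0,0,0]},
  {"slide":[0,0,0],"rotation":[0,0,0]},
  {"slide":[0,0,-6],"rotation":[0,0,0]},
  {"slide":[0,0,-24],"rotation":[0,0,0]},
  {"slide":[0,0,-30],"rotation":[0,0,0]},
  {"slide":[0,0,-35],"rotation":[0,0,0]},
  {"slide":[0,0,-35],"rotation":[0,0,0]},
  {"slide":[0,0,0],"rotation":[0,0,0]},
], fingers=1)

```text
time: 23.87
tool_pos: [0.563, -0.0788, 0.2494]
tool_rot: [0.007, 0.706, 0.708, 0.004]
contact_force: [0.6, -0.5, 0.7]
gripper_width: 1.001
```

Request:
jog_arm([
  {"slide":[15.5,-4,0],"rotation":[0,0,0]},
  {"slide":[31,-8,0],"rotation":[0,0,0]},
  {"slide":[31,-8,0],"rotation":[0,0,0]},
  {"slide":[31,-8,0],"rotation":[0,0,0]},
  {"slide":[31,-8,0],"rotation":[0,0,0]},
  {"slide":[31,-8,0],"rotation":[0,0,0]},
  {"slide":[31,-8,0],"rotation":[0,0,0]},
  {"slide":[31,-8,0],"rotation":[0,0,0]},
  {"slide":[31,-8,0],"rotation":[0,0,0]},
  {"slide":[15.5,-4,0],"rotation":[0,0,0]},
  {"slide":[0,0,0],"rotation":[0,0,0]},
  {"slide":[0,0,0],"rotation":[0,0,0]},
])

```text
time: 24.87
tool_pos: [0.4864, 0.2015, 0.2396]
tool_rot: [0.0, 0.706, 0.709, 0.0]
contact_force: [0.1, -0.1, 0.0]
gripper_width: 0.998
```

```bash
python3 - <<'E'
from m import *
s=state();print(s["tool_pos"],s["tool_rot"],s["time"])
meas(["wrist"],["yellow","green"])
meas(["scene","side"],["blue"],{"blue":(.558,-.078)})
a=[cv2.imread(f"pics/last_{c}.png") for c in("wrist","scene","side")]
cv2.imwrite("pics/p5.png",np.hstack([cv2.resize(a[2][160:310,280:440],(400,375)),cv2.resize(a[0],(400,375))]))
E
```

```text
[0.48636116 0.20152617 0.23959314] [3.44723064e-04 7.05633948e-01 7.08576464e-01 8.48904709e-05] 24.8667
wrist yellow [0.4832 0.2017] 0.061 0.69
wrist green [0.4924 0.1372] 0.082 0.57
scene blue [ 0.5574 -0.0749] 0.069 0.58
side blue [ 0.5595 -0.0726] 0.736 0.7
```

View pics/p5.png

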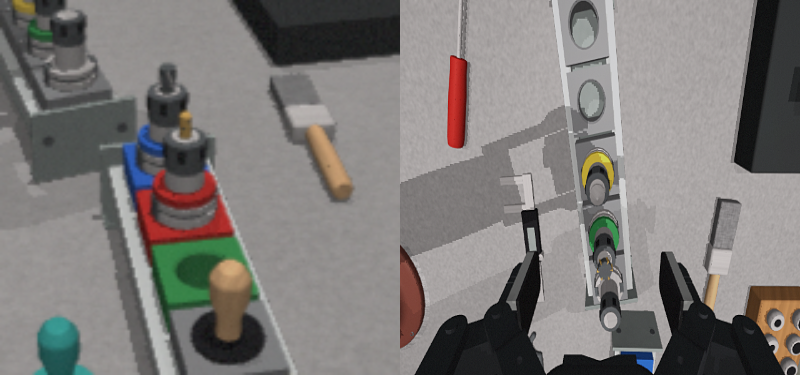

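Request:
jog_arm([
  {"slide":[-0.8,-3.3,22],"rotation":[0,0,0]},
  {"slide":[0,0,25],"rotation":[0,0,0]},
  {"slide":[0,0,25],"rotation":[0,0,0]},
  {"slide":[0,0,25],"rotation":[0,0,0]},
  {"slide":[0,0,18],"rotation":[0,0,0]},
  {"slide":[0,0,11],"rotation":[0,0,0]},
  {"slide":[0,0,5],"rotation":[0,0,0]},
  {"slide":[0,0,0],"rotation":[0,0,0]},
  {"slide":[0,0,0],"rotation":[0,0,0]},
])

```text
time: 25.97
tool_pos: [0.484, 0.2003, 0.1093]
tool_rot: [0.0, 0.706, 0.708, 0.001]
contact_force: [0.5, 0.0, 0.2]
gripper_width: 1.001
```

Request:
jog_arm([
  {"slide":[0,0,0],"rotation":[0,0,0]},
  {"slide":[0,0,0],"rotation":[0,0,0]},
  {"slide":[0,0,0],"rotation":[0,0,0]},
  {"slide":[0,0,0],"rotation":[0,0,0]},
  {"slide":[0,0,0],"rotation":[0,0,0]},
  {"slide":[0,0,0],"rotation":[0,0,0]},
  {"slide":[0,0,0],"rotation":[0,0,0]},
  {"slide":[0,0,0],"rotation":[0,0,0]},
  {"slide":[0,0,0],"rotation":[0,0,0]},
  {"slide":[0,0,0],"rotation":[0,0,0]},
], fingers=0)

```text
time: 26.8
tool_pos: [0.4835, 0.2004, 0.1091]
tool_rot: [0.0, 0.706, 0.708, 0.0]
contact_force: [-1.7, -0.4, 5.6]
gripper_width: 0.332
```

Request:
jog_arm([
  {"slide":[0,0,-10],"rotation":[0,0,0]},
  {"slide":[0,0,-28],"rotation":[0,0,0]},
  {"slide":[0,0,-35],"rotation":[0,0,0]},
  {"slide":[0,0,-40],"rotation":[0,0,0]},
  {"slide":[0,0,-35],"rotation":[0,0,0]},
  {"slide":[0,0,-24],"rotation":[0,0,0]},
  {"slide":[0,0,0],"rotation":[0,0,0]},
])

```text
time: 27.38
tool_pos: [0.4856, 0.2009, 0.2871]
tool_rot: [0.003, 0.706, 0.708, 0.005]
contact_force: [0.6, 0.5, -1.7]
gripper_width: 0.332
```

Request:
jog_arm([
  {"slide":[-16,2,0],"rotation":[0,0,0]},
  {"slide":[-32,4,0],"rotation":[0,0,0]},
  {"slide":[-32,4,0],"rotation":[0,0,0]},
  {"slide":[-32,4,0],"rotation":[0,0,0]},
  {"slide":[-32,4,0],"rotation":[0,0,0]},
  {"slide":[-32,4,0],"rotation":[0,0,0]},
  {"slide":[-32,4,0],"rotation":[0,0,0]},
  {"slide":[-32,4,0],"rotation":[0,0,0]},
  {"slide":[-32,4,0],"rotation":[0,0,0]},
  {"slide":[-32,4,0],"rotation":[0,0,0]},
  {"slide":[-32,4,0],"rotation":[0,0,0]},
  {"slide":[-32,4,0],"rotation":[0,0,0]},
  {"slide":[-32,4,0],"rotation":[0,0,0]},
  {"slide":[-32,4,0],"rotation":[0,0,0]},
  {"slide":[-32,4,0],"rotation":[0,0,0]},
  {"slide":[-32,4,0],"rotation":[0,0,0]},
  {"slide":[-32,4,0],"rotation":[0,0,0]},
  {"slide":[-16,2,0],"rotation":[0,0,0]},
  {"slide":[0,0,0],"rotation":[0,0,0]},
  {"slide":[0,0,0],"rotation":[0,0,0]},
])

```text
time: 29.05
tool_pos: [0.5516, -0.3434, 0.2774]
tool_rot: [-0.002, 0.707, 0.707, 0.0]
contact_force: [-0.0, 0.8, -3.9]
gripper_width: 0.329
```

```bash
python3 - <<'E'
from h import *
s=state();print(s["tool_pos"],s["contact_force"],s["gripper_width"],s["time"])
a=[cam(c)["frame"] for c in("wrist","scene","side")]
cv2.imwrite("pics/p6.png",np.hstack([cv2.resize(a[0],(400,250)),cv2.resize(a[1][100:250,100:340],(400,250))]))
E
```

```text
[ 0.55158954 -0.34340723  0.27741543] [-0.04373621  0.75618286 -3.88007974] 0.32853273653385334 29.05
```

View pics/p6.png

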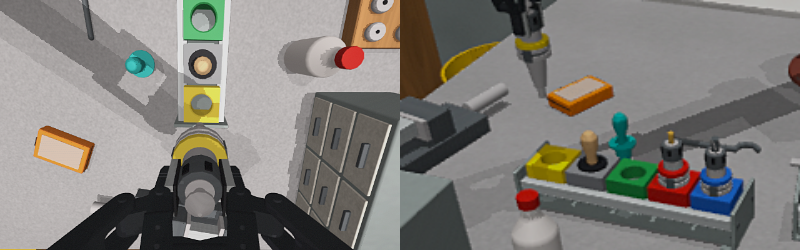

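```bash
python3 - <<'E'
from rect import *
f=cam("wrist")
cv2.imwrite("pics/rr2.png",np.hstack([rect(f,(.5537,-.3409),0),rect(f,(.5562,-.2089),0)]))
E
```

```text
(no output)
```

View pics/rr2.png

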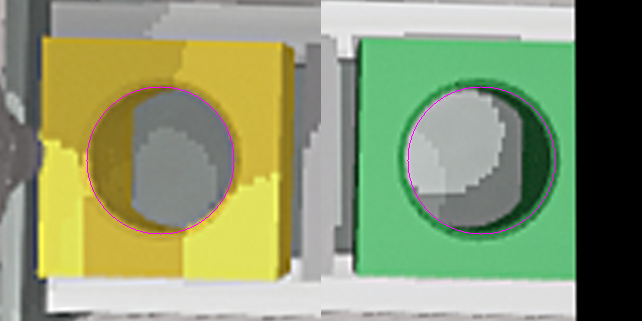

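Request:
jog_arm([
  {"slide":[1.2,0.8,10],"rotation":[0,0,0]},
  {"slide":[0,0,25],"rotation":[0,0,0]},
  {"slide":[0,0,25],"rotation":[0,0,0]},
  {"slide":[0,0,20],"rotation":[0,0,0]},
  {"slide":[0,0,12],"rotation":[0,0,0]},
  {"slide":[0,0,10],"rotation":[0,0,0]},
  {"slide":[0,0,10],"rotation":[0,0,0]},
  {"slide":[0,0,10],"rotation":[0,0,0]},
  {"slide":[0,0,10],"rotation":[0,0,0]},
  {"slide":[0,0,10],"rotation":[0,0,0]},
  {"slide":[0,0,8],"rotation":[0,0,0]},
  {"slide":[0,0,0],"rotation":[0,0,0]},
  {"slide":[0,0,0],"rotation":[0,0,0]},
])

```text
time: 30.33
tool_pos: [0.553, -0.3422, 0.1296]
tool_rot: [-0.001, 0.706, 0.708, -0.0]
contact_force: [0.5, -0.1, -2.7]
gripper_width: 0.328
```

```bash
python3 - <<'E'
from h import *
s=state();print(s["tool_pos"],s["contact_force"],s["gripper_width"],s["time"])
a=[cam(c)["frame"] for c in("scene","side")]
cv2.imwrite("pics/p7.png",np.hstack([cv2.resize(a[1][220:390,280:460],(400,375)),cv2.resize(a[0][130:250,150:280],(400,375))]))
E
```

```text
[ 0.55297034 -0.34222237  0.12962192] [ 0.49992185 -0.13057367 -2.74249949] 0.32831086976602647 30.3333
```

View pics/p7.png

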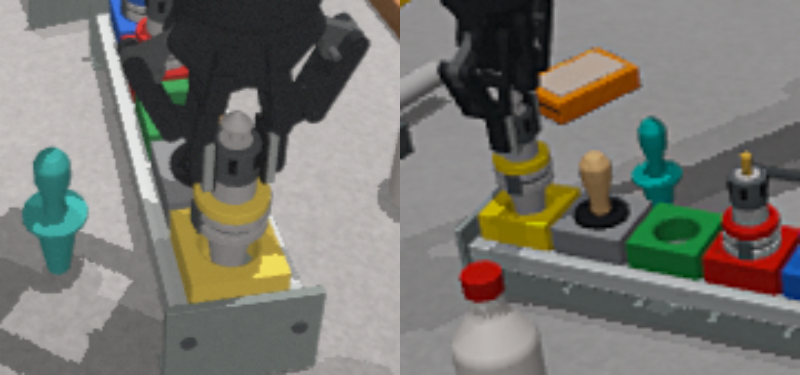

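Well aligned; seat height expected at about 0.1091.

Request:
jog_arm([
  {"slide":[0,0,4],"rotation":[0,0,0]},
  {"slide":[0,0,4],"rotation":[0,0,0]},
  {"slide":[0,0,4],"rotation":[0,0,0]},
  {"slide":[0,0,3],"rotation":[0,0,0]},
  {"slide":[0,0,1.5],"rotation":[0,0,0]},
  {"slide":[0,0,1],"rotation":[0,0,0]},
  {"slide":[0,0,1],"rotation":[0,0,0]},
  {"slide":[0,0,1],"rotation":[0,0,0]},
  {"slide":[0,0,0],"rotation":[0,0,0]},
  {"slide":[0,0,0],"rotation":[0,0,0]},
])

```text
time: 31.27
tool_pos: [0.5533, -0.3424, 0.1109]
tool_rot: [0.0, 0.706, 0.708, 0.0]
contact_force: [-0.4, -1.1, -3.0]
gripper_width: 0.329
```

Request:
jog_arm([
  {"slide":[0,0,1],"rotation":[0,0,0]},
  {"slide":[0,0,1],"rotation":[0,0,0]},
  {"slide":[0,0,0.5],"rotation":[0,0,0]},
  {"slide":[0,0,0],"rotation":[0,0,0]},
])

```text
time: 31.6
tool_pos: [0.5535, -0.3426, 0.1092]
tool_rot: [0.0, 0.706, 0.708, -0.0]
contact_force: [-2.0, 0.4, 1.6]
gripper_width: 0.333
```

Request:
jog_arm([
  {"slide":[0,0,0],"rotation":[0,0,0]},
  {"slide":[0,0,0],"rotation":[0,0,0]},
  {"slide":[0,0,0],"rotation":[0,0,0]},
  {"slide":[0,0,0],"rotation":[0,0,0]},
  {"slide":[0,0,0],"rotation":[0,0,0]},
  {"slide":[0,0,-6],"rotation":[0,0,0]},
  {"slide":[0,0,-24],"rotation":[0,0,0]},
  {"slide":[0,0,-30],"rotation":[0,0,0]},
  {"slide":[0,0,-35],"rotation":[0,0,0]},
  {"slide":[0,0,-35],"rotation":[0,0,0]},
  {"slide":[0,0,0],"rotation":[0,0,0]},
], fingers=1)

```text
time: 32.52
tool_pos: [0.5564, -0.3448, 0.2491]
tool_rot: [0.008, 0.706, 0.708, 0.001]
contact_force: [0.0, -1.1, 1.9]
gripper_width: 0.998
```

Request:
jog_arm([
  {"slide":[17,-2,0],"rotation":[0,0,0]},
  {"slide":[34,-4.4,0],"rotation":[0,0,0]},
  {"slide":[34,-4.4,0],"rotation":[0,0,0]},
  {"slide":[34,-4.4,0],"rotation":[0,0,0]},
  {"slide":[34,-4.4,0],"rotation":[0,0,0]},
  {"slide":[34,-4.4,0],"rotation":[0,0,0]},
  {"slide":[34,-4.4,0],"rotation":[0,0,0]},
  {"slide":[34,-4.4,0],"rotation":[0,0,0]},
  {"slide":[34,-4.4,0],"rotation":[0,0,0]},
  {"slide":[34,-4.4,0],"rotation":[0,0,0]},
  {"slide":[34,-4.4,0],"rotation":[0,0,0]},
  {"slide":[34,-4.4,0],"rotation":[0,0,0]},
  {"slide":[34,-4.4,0],"rotation":[0,0,0]},
  {"slide":[34,-4.4,0],"rotation":[0,0,0]},
  {"slide":[19,-2,0],"rotation":[0,0,0]},
  {"slide":[0,0,0],"rotation":[0,0,0]},
  {"slide":[0,0,0],"rotation":[0,0,0]},
])

```text
time: 33.93
tool_pos: [0.4908, 0.1361, 0.2387]
tool_rot: [0.0, 0.705, 0.709, 0.0]
contact_force: [-0.4, 0.1, 0.1]
gripper_width: 0.997
```

```bash
python3 - <<'E'
from m import *
s=state();print(s["tool_pos"],s["tool_rot"],s["time"])
meas(["wrist"],["green"])
meas(["scene","side"],["yellow"],{"yellow":(.553,-.342)})
a=[cv2.imread(f"pics/last_{c}.png") for c in("wrist","scene","side")]
cv2.imwrite("pics/p8.png",np.hstack([cv2.resize(a[2][190:390,280:460],(400,375)),cv2.resize(a[0],(400,375))]))
E
```

```text
[0.49083535 0.13613362 0.23865999] [3.88898267e-04 7.05484752e-01 7.08724983e-01 1.09663920e-04] 33.9333
wrist green [0.4925 0.1366] 0.071 0.83
scene yellow [ 0.5519 -0.3395] 0.112 0.58
side yellow [ 0.5541 -0.3412] 0.136 0.97
```

View pics/p8.png

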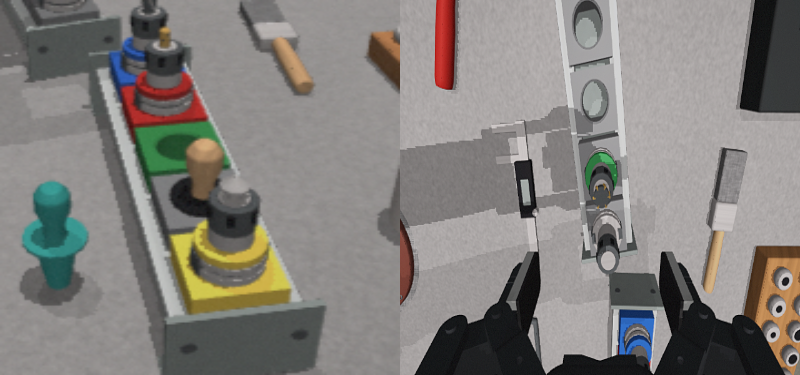

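Request:
jog_arm([
  {"slide":[-0.3,1.0,21],"rotation":[0,0,0]},
  {"slide":[0,0,25],"rotation":[0,0,0]},
  {"slide":[0,0,25],"rotation":[0,0,0]},
  {"slide":[0,0,25],"rotation":[0,0,0]},
  {"slide":[0,0,18],"rotation":[0,0,0]},
  {"slide":[0,0,11],"rotation":[0,0,0]},
  {"slide":[0,0,5],"rotation":[0,0,0]},
  {"slide":[0,0,0],"rotation":[0,0,0]},
  {"slide":[0,0,0],"rotation":[0,0,0]},
])

```text
time: 34.98
tool_pos: [0.4927, 0.1351, 0.1093]
tool_rot: [0.0, 0.706, 0.708, 0.001]
contact_force: [0.2, 0.6, -0.4]
gripper_width: 1.005
```

Request:
jog_arm([
  {"slide":[0,0,0],"rotation":[0,0,0]},
  {"slide":[0,0,0],"rotation":[0,0,0]},
  {"slide":[0,0,0],"rotation":[0,0,0]},
  {"slide":[0,0,0],"rotation":[0,0,0]},
  {"slide":[0,0,0],"rotation":[0,0,0]},
  {"slide":[0,0,0],"rotation":[0,0,0]},
  {"slide":[0,0,0],"rotation":[0,0,0]},
  {"slide":[0,0,0],"rotation":[0,0,0]},
  {"slide":[0,0,0],"rotation":[0,0,0]},
  {"slide":[0,0,0],"rotation":[0,0,0]},
], fingers=0)

```text
time: 35.82
tool_pos: [0.4927, 0.1353, 0.1091]
tool_rot: [0.001, 0.706, 0.708, 0.001]
contact_force: [1.0, -0.2, 4.8]
gripper_width: 0.335
```

Request:
jog_arm([
  {"slide":[0,0,-10],"rotation":[0,0,0]},
  {"slide":[0,0,-28],"rotation":[0,0,0]},
  {"slide":[0,0,-35],"rotation":[0,0,0]},
  {"slide":[0,0,-40],"rotation":[0,0,0]},
  {"slide":[0,0,-35],"rotation":[0,0,0]},
  {"slide":[0,0,-24],"rotation":[0,0,0]},
  {"slide":[0,0,0],"rotation":[0,0,0]},
])

```text
time: 36.4
tool_pos: [0.4936, 0.1354, 0.2861]
tool_rot: [0.003, 0.706, 0.708, 0.003]
contact_force: [0.6, 0.8, -1.9]
gripper_width: 0.329
```

Request:
jog_arm([
  {"slide":[-13.5,4,0],"rotation":[0,0,0]},
  {"slide":[-29,5,0],"rotation":[0,0,0]},
  {"slide":[-29,5,0],"rotation":[0,0,0]},
  {"slide":[-29,5,0],"rotation":[0,0,0]},
  {"slide":[-29,5,0],"rotation":[0,0,0]},
  {"slide":[-29,5,0],"rotation":[0,0,0]},
  {"slide":[-29,5,0],"rotation":[0,0,0]},
  {"slide":[-29,5,0],"rotation":[0,0,0]},
  {"slide":[-29,5,0],"rotation":[0,0,0]},
  {"slide":[-29,5,0],"rotation":[0,0,0]},
  {"slide":[-29,5,0],"rotation":[0,0,0]},
  {"slide":[-29,5,0],"rotation":[0,0,0]},
  {"slide":[-13.5,4,0],"rotation":[0,0,0]},
  {"slide":[0,0,0],"rotation":[0,0,0]},
  {"slide":[0,0,0],"rotation":[0,0,0]},
  {"slide":[0,0,0],"rotation":[0,0,0]},
])

```text
time: 37.73
tool_pos: [0.5549, -0.2095, 0.2781]
tool_rot: [-0.002, 0.706, 0.708, -0.0]
contact_force: [-0.1, 0.2, -4.7]
gripper_width: 0.332
```

Request:
jog_arm([
  {"slide":[-0.7,0,11],"rotation":[0,0,0]},
  {"slide":[0,0,25],"rotation":[0,0,0]},
  {"slide":[0,0,25],"rotation":[0,0,0]},
  {"slide":[0,0,20],"rotation":[0,0,0]},
  {"slide":[0,0,12],"rotation":[0,0,0]},
  {"slide":[0,0,10],"rotation":[0,0,0]},
  {"slide":[0,0,10],"rotation":[0,0,0]},
  {"slide":[0,0,10],"rotation":[0,0,0]},
  {"slide":[0,0,10],"rotation":[0,0,0]},
  {"slide":[0,0,10],"rotation":[0,0,0]},
  {"slide":[0,0,8],"rotation":[0,0,0]},
  {"slide":[0,0,0],"rotation":[0,0,0]},
  {"slide":[0,0,0],"rotation":[0,0,0]},
])

```text
time: 38.82
tool_pos: [0.5554, -0.2113, 0.1286]
tool_rot: [-0.001, 0.706, 0.708, -0.0]
contact_force: [-0.1, -0.7, -3.6]
gripper_width: 0.331
```

```bash
python3 - <<'E'
from h import *
s=state();print(s["tool_pos"],s["contact_force"],s["gripper_width"],s["time"])
a=[cam(c)["frame"] for c in("scene","side")]
cv2.imwrite("pics/p9.png",np.hstack([cv2.resize(a[1][180:350,280:460],(400,375)),cv2.resize(a[0][130:250,180:310],(400,375))]))
E
```

```text
[ 0.55543461 -0.2112566   0.12864068] [-0.12355088 -0.66452085 -3.60742807] 0.33125491918641387 38.8167
```

View pics/p9.png

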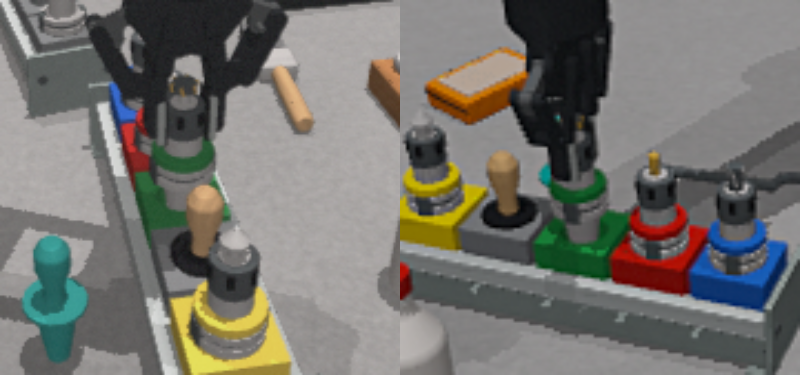

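Request:
jog_arm([
  {"slide":[0.4,0,4],"rotation":[0,0,0]},
  {"slide":[0,0,4],"rotation":[0,0,0]},
  {"slide":[0,0,4],"rotation":[0,0,0]},
  {"slide":[0,0,2.5],"rotation":[0,0,0]},
  {"slide":[0,0,1],"rotation":[0,0,0]},
  {"slide":[0,0,1],"rotation":[0,0,0]},
  {"slide":[0,0,1],"rotation":[0,0,0]},
  {"slide":[0,0,1],"rotation":[0,0,0]},
  {"slide":[0,0,0],"rotation":[0,0,0]},
  {"slide":[0,0,0],"rotation":[0,0,0]},
])

```text
time: 39.75
tool_pos: [0.5558, -0.211, 0.1109]
tool_rot: [0.0, 0.706, 0.708, 0.0]
contact_force: [-0.1, 0.2, -5.8]
gripper_width: 0.334
```

Request:
jog_arm([
  {"slide":[0,0,1],"rotation":[0,0,0]},
  {"slide":[0,0,0.5],"rotation":[0,0,0]},
  {"slide":[0,0,0],"rotation":[0,0,0]},
])

```text
time: 40.0
tool_pos: [0.5557, -0.211, 0.1093]
tool_rot: [0.0, 0.706, 0.708, 0.0]
contact_force: [-0.3, 0.7, -4.3]
gripper_width: 0.333
```

Request:
jog_arm([
  {"slide":[0,0,1],"rotation":[0,0,0]},
  {"slide":[0,0,0],"rotation":[0,0,0]},
])

```text
time: 40.17
tool_pos: [0.5559, -0.2111, 0.1091]
tool_rot: [0.0, 0.706, 0.708, 0.0]
contact_force: [-1.6, 1.3, 0.2]
gripper_width: 0.332
```

Request:
jog_arm([
  {"slide":[0,0,0],"rotation":[0,0,0]},
  {"slide":[0,0,0],"rotation":[0,0,0]},
  {"slide":[0,0,0],"rotation":[0,0,0]},
  {"slide":[0,0,0],"rotation":[0,0,0]},
  {"slide":[0,0,0],"rotation":[0,0,0]},
  {"slide":[0,0,-6],"rotation":[0,0,0]},
  {"slide":[0,0,-24],"rotation":[0,0,0]},
  {"slide":[0,0,-30],"rotation":[0,0,0]},
  {"slide":[0,0,-35],"rotation":[0,0,0]},
  {"slide":[0,0,-40],"rotation":[0,0,0]},
  {"slide":[0,0,-40],"rotation":[0,0,0]},
  {"slide":[-30,0,0],"rotation":[0,0,0]},
  {"slide":[-30,0,0],"rotation":[0,0,0]},
  {"slide":[-30,0,0],"rotation":[0,0,0]},
  {"slide":[-30,0,0],"rotation":[0,0,0]},
  {"slide":[0,0,0],"rotation":[0,0,0]},
  {"slide":[0,0,0],"rotation":[0,0,0]},
], fingers=1)

```text
time: 41.58
tool_pos: [0.5557, -0.3322, 0.2833]
tool_rot: [-0.0, 0.707, 0.707, 0.0]
contact_force: [-0.2, 0.1, -0.1]
gripper_width: 0.999
```

```bash
python3 - <<'E'
from m import *
s=state();print(s["tool_pos"],s["contact_force"],s["time"])
Q={"yellow":(.5533,-.342),"green":(.5558,-.21),"red":(.557,-.144),"blue":(.5582,-.078)}
meas(["wrist","scene","side"],Q,Q)
a=[cv2.imread(f"pics/last_{c}.png") for c in("wrist","scene","side")]
cv2.imwrite("pics/p10.png",np.vstack([np.hstack([cv2.resize(a[2][120:390,250:460],(400,330)),cv2.resize(a[0],(400,330))]),cv2.resize(a[1][160:260,160:500],(800,235))]))
E
```

```text
[ 0.55565116 -0.33219309  0.28330565] [-0.16369572  0.12729719 -0.07042934] 41.5833
wrist yellow [ 0.5534 -0.3418] 0.054 0.81
wrist green [ 0.5558 -0.2114] 0.039 0.78
wrist red none
wrist blue none
scene yellow [ 0.5507 -0.3396] 0.107 0.77
scene green [ 0.553 -0.208] 0.087 0.63
scene red [ 0.556 -0.141] 0.117 0.76
scene blue [ 0.5588 -0.0745] 0.052 0.74
side yellow [ 0.5534 -0.3413] 0.103 0.9
side green [ 0.5565 -0.2093] 0.192 0.79
side red none
side blue [ 0.5599 -0.0749] 0.66 0.62
```

View pics/p10.png

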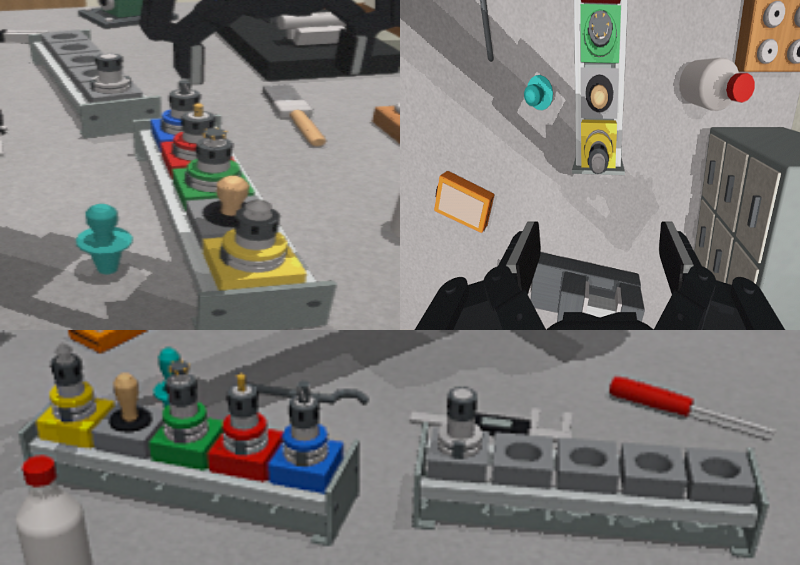

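All four stand seated in their own colours; the plain holder and wiper are untouched; nothing touches the robot.

```bash
python3 -c "
from plant import manip; print(manip.job_done())"
```

```text
the job is handed in; nothing more can be done
None
```

I moved the red, blue, yellow and green holders, in that order, from the storage rack to the setup rack. Each one was lowered into the pocket of its own ring's colour. The job was handed in at about 42 s.

- **Seating:** Each holder met its pocket within 0.2 mm of the gripper height at which I had picked it up from a seated position. The last pictures show all four upright with flange on the pocket.
- **Left alone:** The plain holder and the taper wiper still stand in their pockets. The arm was clear of everything when I handed in.
- **Forces:** No force reading reported at the end of a move exceeded about 7 N.
- **Position checks:** Fitted positions agree with the measured pocket centres to about 2–4 mm. The scene camera's readings were consistently offset by 2–4 mm.
- **Checks that failed:** In the final check the wrist fit for red and blue and the side-camera fit for red found nothing. The side-camera fit for blue was unusable because other holders hid it. I confirmed red and blue from the scene view, and red also from good wrist and side fits just after it was placed.

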